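Line up the reagent bottles by height

ROBOT

A 6-joint arm with a two-finger parallel gripper is mounted at the origin on the work surface. World frame = base frame: x ahead of the robot, y to its left, z up, the work surface at z = 0. Lengths are in m, angles in degrees, forces in N, time in s.
With the tool pointing down it reaches from about 0.4 to 0.825 m from the base axis. Payload 7 kg.
Tool frame: the origin (TCP) lies on the centre line of the jaws, within the pads' length; the fingertips stand 11 mm ahead of it and the grasp point (between the pads) lies 8 mm behind it; z points along the fingers, y is the line along which they close (so a half turn about z gives the same grasp; the last joint's range is limited). The gripper opens to 88 mm and grips with 3 to 60 N. Pads are 19 mm wide; open, the fingers measure 130 mm over their backs; the gripper's body (78 mm by 193 mm) begins 47 mm behind the grasp point.
Start: joints at [90.762, 20.546, 0.682, 0, -70.136, -16.507], TCP at [0.183, 0.65, 0.216] pointing down, gripper open.
Joint ranges: [-176.03, 176.03], [-82.01, 121.73], [-58.28, 71.71], [-173.87, 95.51], [-174.79, -0.11], [-173.66, 173.66]. Speed limits (degrees/s): [136.94, 136.94, 172.46, 180, 180, 180].

INTERFACE

Orientations are given as [roll, pitch, yaw] about the fixed x, y, z axes, in that order (R = Rz(yaw) Ry(pitch) Rx(roll)).
In Python, from plant import r, capture, camera_model, job gives the robot as it stands.
- The arm moves only by the tool drive_tool, never from a script. Its argument "increments" is a list that holds one entry, the list of rows, each a list of 5 numbers: the gripper's target within -1 to 1 (fully open at 1, half-way at 0, shut at -1), then the shift along the tool's x, y, z scaled (see below), then the turn about the tool's z scaled (see below). In form: [[[gripper, tx, ty, tz, roll], ...]]. A call has 1 to 5 rows; each row is the pose to reach, as a shift and turn from the pose commanded when the call began, along the tool's axes at that moment, turning the shorter way round; what a row does not reach only later rows make up. The controller multiplies each number of a shift by 120 mm and each number of a turn by 360 degrees. A row lasts 1/8 s, in which the tool goes at most 62.5 mm and 10.7 degrees, less where a joint would pass 70% of its speed; a pose out of reach is approached as far as the arm can. A call with a number of a shift or a turn outside -1 to 1 is refused whole. A call with a gripper value outside its range is refused whole. The fingers move at their own pace and stop on an object; "squeeze" is the grip in N (left out, the last holds). Time passes only in rows, so rows that repeat a pose let the fingers close. It gives the time, the measured TCP pose, the force, the opening and the grip force at its end, in the units of the state.
- r.get_state(): the state, without advancing time (a new reading comes with each control period).
- capture(name): name is "side" or "top" or "wrist"; returns the picture (480x640x3 uint8, red, green, blue); there is no depth.
- camera_model(name): a dict with "camera_matrix" (3x3 intrinsics, pixels), "rvec" (rotation vector, rad) and "tvec" (3), from world to camera coordinates, as OpenCV has them. Camera axes: x right, y down, z forward; pixel columns grow to the right and rows downward; lengths in m; the calibration is good to about 2 mm. A picture is of the moment at which its call begins: read the wrist's pose just before it. camera_model takes no time and is no camera call; for the wrist camera it gives the pose at the moment of the call.
- job.close_job(): hands the job in; it is judged then, once.
The state is a dict: "time_s": time; "joints": joint angles; "qd": joint speeds; "joint_torque": joint torques, N m; "tcp_pos": TCP position; "eef_rot": TCP orientation; "contact_force": force on the tool from outside, world axes, zero at the start; "moment": the same for the moment, N m; "gripper_width": finger opening in m; "gripper_force": force on a finger pad.
Only numpy, scipy, OpenCV 4.12 (cv2) and the standard library are available. Lean on these libraries where they do the work, as an engineer would, in place of code of your own. Each camera call takes 0.05 s, during which the arm holds its last target. There are 200 camera calls.

TASK

Stand the four white reagent bottles on the rack's four blue discs in order of height, one to a disc and centred on it: the shortest next to the black intake block with the steel nozzle, rising to the tallest at the far end of the row. Never knock a bottle over, and leave all four standing upright and still.

Things in the scene. Friction and masses are not known exactly. Their poses are not given: they have to be found in the camera images.
- bottle_a: White round reagent bottle, straight-sided, with a black screw cap as wide as the bottle and a plain paper band: the shortest of the four, 60 mm high with its cap, 50 mm in diameter, rigid, loose, upright at the start, 60 to 200 g. Origin: centre of its underside; z along its axis, up. May be gripped anywhere on its side, cap included.
- bottle_b: White round reagent bottle, straight-sided, with a black screw cap as wide as the bottle and a plain paper band: the second shortest of the four, 82 mm high with its cap, 40 mm in diameter, rigid, loose, upright at the start, 60 to 200 g. Origin: centre of its underside; z along its axis, up. May be gripped anywhere on its side, cap included.
- bottle_c: White round reagent bottle, straight-sided, with a black screw cap as wide as the bottle and a plain paper band: the second tallest of the four, 104 mm high with its cap, 48 mm in diameter, rigid, loose, upright at the start, 60 to 200 g. Origin: centre of its underside; z along its axis, up. May be gripped anywhere on its side, cap included.
- bottle_d: White round reagent bottle, straight-sided, with a black screw cap as wide as the bottle and a plain paper band: the tallest of the four, 126 mm high with its cap, 42 mm in diameter, rigid, loose, upright at the start, 60 to 200 g. Origin: centre of its underside; z along its axis, up. May be gripped anywhere on its side, cap included.
- seat1: Flat blue plastic disc 64 mm in diameter and 4 mm thick with a small white centre dot, fixed on the rack, at the left (+y) end of the rack. Flat on top, no rim; a bottle stands on it. Origin: centre of its underside, on the rack's plate; its top is 4 mm higher (10 mm above the work surface).
- seat2: Flat blue plastic disc 64 mm in diameter and 4 mm thick with a small white centre dot, fixed on the rack, second from the left (+y) end. Flat on top, no rim; a bottle stands on it. Origin: centre of its underside, on the rack's plate; its top is 4 mm higher (10 mm above the work surface).
- seat3: Flat blue plastic disc 64 mm in diameter and 4 mm thick with a small white centre dot, fixed on the rack, third from the left (+y) end. Flat on top, no rim; a bottle stands on it. Origin: centre of its underside, on the rack's plate; its top is 4 mm higher (10 mm above the work surface).
- seat4: Flat blue plastic disc 64 mm in diameter and 4 mm thick with a small white centre dot, fixed on the rack, at the right (-y) end of the rack. Flat on top, no rim; a bottle stands on it. Origin: centre of its underside, on the rack's plate; its top is 4 mm higher (10 mm above the work surface).
- rack: Reagent rack: a fixed flat light-grey plate on the bench, 90 x 360 x 6 mm, that carries the row of four discs 75 to 95 mm apart. Origin: centre of its underside; its own y axis runs along the row, +y towards seat1.
- intake: Intake block: black block 70 mm across the rack, 34 mm along it, 36 mm high, with a bent steel nozzle on top (60 mm high in all), fixed to the bench just beyond one end of the rack, next to either seat1 or seat4, about 75 mm from that disc's centre. At the rack's other end is only a low aluminium angle bracket, 22 mm high. Origin: centre of its underside.
Mind the look-alikes: they are no part of the job. Leave any orange look-alike of the bottle_d alone.

How it is judged:
By the outcome, as a careful person would: the job done as asked, in the order asked, and still so for the second after the job is handed in, with the robot touching nothing.
It also fails if it takes over 128 s, if anything falls off the work surface, if the arm or the gripper's body presses on something with over 40 N, if the wrist force passes 120 N, or if a joint passes its speed limit or range.

## Working session

There is one attempt and no reset: what is moved stays moved. The work goes in short steps, Python scripts to look and compute and a tool call to move; the robot and the scene stay as the last step left them, time stands still between calls to the robot, and variables do not carry over. Pictures are saved under pics/ and viewed, at most 14 in all, crops included, and the job is handed in when it is done.

Besides the shell and the picture viewer there is one more tool, called after "Request:" by a JSON object that holds its "api" and its "payload". drive_tool: Moves the arm, as the interface text tells. Its arguments: {"type":"object","properties":{"increments":{"type":"array"},"squeeze":{"type":"number"}},"required":["increments"]}

```bash
ls; mkdir -p pics; python3 - <<'E'
from plant import r,capture,camera_model
import cv2,numpy as np
s=r.get_state();print({k:np.round(v,3).tolist() for k,v in s.items()})
for n in("top","side"):
    cv2.imwrite(f"pics/{n}0.png",capture(n)[:,:,::-1])
    m=camera_model(n);R=cv2.Rodrigues(np.array(m["rvec"]))[0];print(n,m["camera_matrix"],(-R.T@np.array(m["tvec"]).ravel()).round(3),R.round(2).tolist())
E
```

```text
pics
{'time_s': 0.0, 'joints': [90.762, 20.591, 0.632, -0.021, -70.137, -16.507], 'qd': [-0.036, -0.093, -0.033, -0.09, 0.042, -0.055], 'joint_torque': [0.001, -58.272, 29.305, 6.997, 0.007, -0.0], 'tcp_pos': [0.183, 0.649, 0.215], 'eef_rot': [179.902, -0.008, -15.752], 'contact_force': [0.309, 0.469, 0.653], 'moment': [0.001, 0.003, 0.045], 'gripper_force': 0.0, 'gripper_width': 0.087}
top [[457.97900581   0.         321.10415259]
 [  0.         457.97900581 243.41424796]
 [  0.           0.           1.        ]] [ 0.424 -0.019  0.898] [[0.02, -1.0, -0.01], [-0.99, -0.02, -0.1], [0.1, 0.01, -0.99]]
side [[504.50525359   0.         319.65823735]
 [  0.         504.50525359 237.93377288]
 [  0.           0.           1.        ]] [0.17  0.644 0.51 ] [[-0.88, -0.48, 0.01], [-0.26, 0.47, -0.84], [0.4, -0.74, -0.54]]
```

View pics/top0.png

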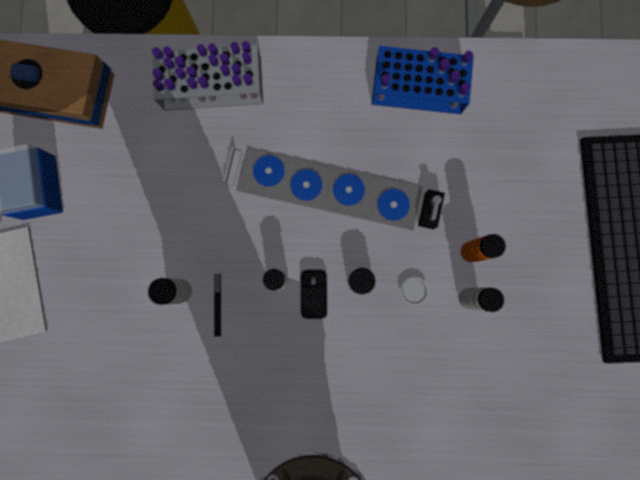

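View pics/side0.png

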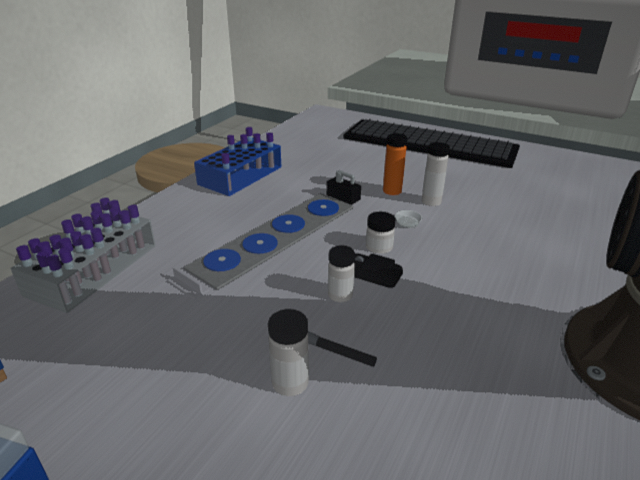

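The black block with the nozzle is at (431,210), at the right (−y) end, so seat4 takes the shortest and the bracket end at (230,165) takes the tallest. Bottle caps in the top view: c at (162,292), b at (274,279), a at (361,281). There are two tall candidates, (489,300) white and (491,246) orange. The white one fits bottle_d, and I'll confirm it with a crop.

```bash
cat > h.py <<'E'
from plant import r,capture,camera_model
import cv2,numpy as np
def ray(n,px,z,m=None):
    m=m or camera_model(n);R=cv2.Rodrigues(np.array(m["rvec"]))[0];C=-R.T@np.array(m["tvec"]).ravel()
    d=R.T@np.linalg.inv(m["camera_matrix"])@np.array([px[0],px[1],1.]);return (C+d*(z-C[2])/d[2])
def blob(mask,seed):
    n,l,st,ce=cv2.connectedComponentsWithStats(mask.astype(np.uint8))
    ok=[i for i in range(1,n) if st[i,4]>30]
    i=min(ok,key=lambda i:np.hypot(*(ce[i]-seed)))
    return ce[i],st[i]
def yawto(p,q): return np.degrees(np.arctan2(q[1]-p[1],q[0]-p[0]))
def delta(target,yaw=None):
    s=r.get_state();y=np.radians(s["eef_rot"][2]);d=np.array(target)-s["tcp_pos"]
    t=[d[0]*np.cos(y)+d[1]*np.sin(y),d[0]*np.sin(y)-d[1]*np.cos(y),-d[2]]
    print("t",round(s["time_s"],2),"tool shift scaled",np.round(np.array(t)/.12,3),"yaw",round(s["eef_rot"][2],2),"" if yaw is None else ("turn",round((s["eef_rot"][2]-yaw)/360,4)))
E
python3 - <<'E'
from h import *
im=capture("top").astype(int)
dark=im.max(2)<45
for n,s,h in [("a",(361,281),.06),("b",(274,279),.082),("c",(162,292),.104),("d",(489,300),.126),("or",(491,246),.126)]:
    c,st=blob(dark,s);p=ray("top",c,h);print(n,c.round(1),st[2:],p.round(4))
blue=(im[:,:,2]>im[:,:,0]+50)
for s in [(269,170),(306,184),(348,189),(392,205)]:
    c,st=blob(blue,s)
    x,y=s;m=np.zeros(blue.shape,bool);m[y-20:y+20,x-20:x+20]=1
    ct=max(cv2.findContours((blue&m).astype(np.uint8),0,1)[0],key=cv2.contourArea)
    e=cv2.fitEllipse(ct);print(e[0],e[1],ray("top",e[0],.01).round(4))
print("mouse",ray("top",(314,294),.02),ray("top",(431,210),.036))
b=im[220:330,420:540].astype(np.uint8)[:,:,::-1]
sd=capture("side")[120:220,360:480][:,:,::-1]
cv2.imwrite("pics/crop1.png",np.hstack([cv2.resize(b,(400,400)),cv2.resize(sd,(400,400))]))
E
```

```text
a [361.4 280.4] [ 26  26 517] [ 0.443  -0.0827  0.06  ]
b [273.4 279. ] [ 22  21 353] [0.4422 0.0755 0.082 ]
c [162.4 290.8] [ 28  25 579] [0.4179 0.2647 0.104 ]
d [490.1 299.1] [ 25  23 473] [ 0.4141 -0.2922  0.126 ]
or [491.8 245.6] [ 25  23 455] [ 0.5039 -0.2969  0.126 ]
(268.1536560058594, 170.4834747314453) (30.21783447265625, 30.518783569335938) [0.6583 0.1003 0.01  ]
(305.84381103515625, 184.51675415039062) (30.50082778930664, 30.741844177246094) [0.6311 0.0249 0.01  ]
(348.3948059082031, 189.34751892089844) (30.640945434570312, 30.981670379638672) [ 0.6227 -0.0593  0.01  ]
(393.2276611328125, 204.32740783691406) (30.73150062561035, 31.161169052124023) [ 0.5941 -0.1476  0.01  ]
mouse [0.41645546 0.00431103 0.02      ] [ 0.579298   -0.21550191  0.036     ]
```

View pics/crop1.png

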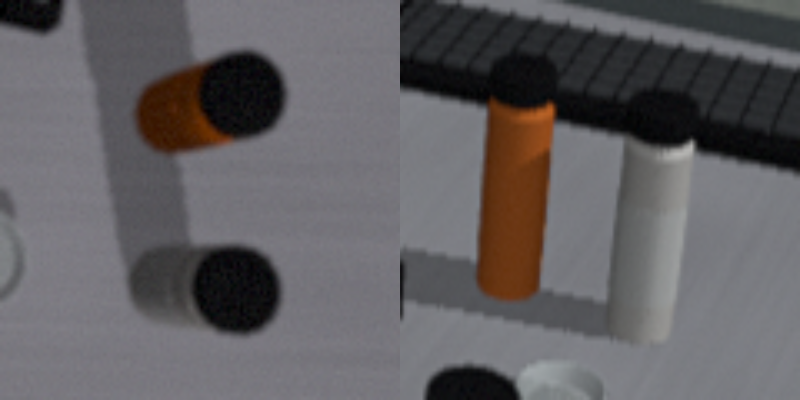

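The crop confirms it: the white bottle, top view (490,299), is bottle_d, and the orange one at (492,246) is left alone. Bottle_a goes first, with the jaws closing across the rack (yaw −104.5°).

Request:
{"api": "drive_tool", "payload": {"increments": [[[1,0.75,1,0,0.14],[1,0.75,1,0,0.14],[1,0.75,1,0,0.14],[1,0.75,1,0,0.14],[1,0.75,1,0,0.14]]], "squeeze": 25}}

```text
time_s: 0.82
tcp_pos: [0.2375, 0.5092, 0.2164]
eef_rot: [-180.0, 0.0, -66.5]
contact_force: [-0.4, 0.7, 0.1]
gripper_width: 0.0873
gripper_force: 0.0
```

Request:
{"api": "drive_tool", "payload": {"increments": [[[1,1,0,0,0.1065],[1,1,0,0,0.1065],[1,1,0,0,0.1065],[1,1,0,0,0.1065],[1,1,0,0,0.1065]]]}}

```text
time_s: 1.45
tcp_pos: [0.2858, 0.3998, 0.2161]
eef_rot: [180.0, 0.0, -104.5]
contact_force: [-0.2, -0.2, -0.0]
gripper_width: 0.0879
gripper_force: 0.0
```

Request:
{"api": "drive_tool", "payload": {"increments": [[[1,1,-1,0,0],[1,1,-1,0,0],[1,1,-1,0,0],[1,1,-1,0,0]]]}}

```text
time_s: 1.95
tcp_pos: [0.3727, 0.2516, 0.2161]
eef_rot: [180.0, -0.0, -104.5]
contact_force: [-0.0, 0.2, -1.0]
gripper_width: 0.0875
gripper_force: 0.0
```

Request:
{"api": "drive_tool", "payload": {"increments": [[[1,1,-1,0,0],[1,1,-1,0,0],[1,1,-1,0,0],[1,1,-1,0,0]]]}}

```text
time_s: 2.45
tcp_pos: [0.459, 0.106, 0.2157]
eef_rot: [180.0, -0.0, -104.6]
contact_force: [-0.2, -0.4, 0.6]
gripper_width: 0.0877
gripper_force: 0.0
```

Request:
{"api": "drive_tool", "payload": {"increments": [[[1,1,-0.2,0,0],[1,1,-0.2,0,0],[1,1,-0.2,0,0],[1,1,-0.2,0,0]]]}}

```text
time_s: 2.95
tcp_pos: [0.4515, -0.0139, 0.2161]
eef_rot: [-180.0, 0.0, -104.4]
contact_force: [0.2, 0.7, 0.8]
gripper_width: 0.0875
gripper_force: 0.0
```

```bash
python3 - <<'E'
from h import *
delta((.443,-.0827,.15))
m=camera_model("wrist");im=capture("wrist");cv2.imwrite("pics/w1.png",im[:,:,::-1])
R=cv2.Rodrigues(np.array(m["rvec"]))[0]
for p in [(.443,-.0827,.06)]: print(cv2.projectPoints(np.array([p]),np.array(m["rvec"]),np.array(m["tvec"]),np.array(m["camera_matrix"]),None)[0])
E
```

```text
t 2.95 tool shift scaled [ 0.573 -0.074  0.551] yaw -104.43 
[[[307.18615571 148.78744713]]]
```

View pics/w1.png

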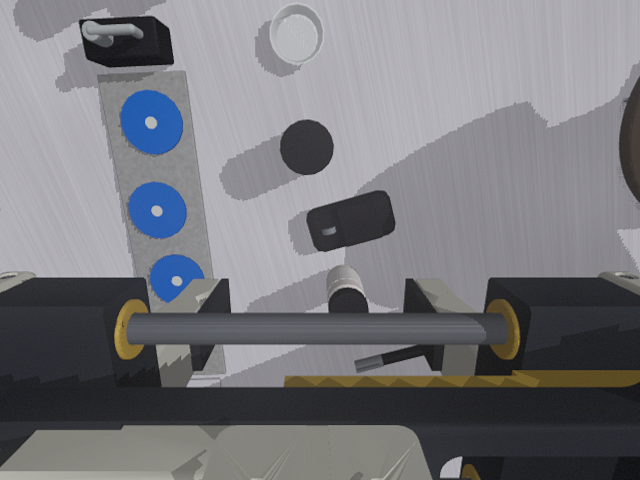

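The wrist view shows a's cap at (306,147) against a predicted (307,149), so the estimate holds. Next I'll descend and grasp.

```bash
python3 - <<'E'
from h import *
im=cv2.imread("pics/w1.png")[:,:,::-1].astype(int)
m=camera_model("wrist")
bl=(im[:,:,2]>im[:,:,0]+50)
for s in [(151,123),(157,210)]:
    x,y=s;k=np.zeros(bl.shape,bool);k[y-42:y+42,x-42:x+42]=1
    e=cv2.fitEllipse(max(cv2.findContours((bl&k).astype(np.uint8),0,1)[0],key=cv2.contourArea))
    print(e[0],ray("wrist",e[0],.01,m).round(4))
E
```

```text
(151.19155883789062, 121.54019165039062) [ 0.5943 -0.1486  0.01  ]
(157.00379943847656, 209.55650329589844) [ 0.6229 -0.0604  0.01  ]
```

Request:
{"api": "drive_tool", "payload": {"increments": [[[1,0.57,-0.07,0.2,0],[1,0.57,-0.07,0.55,0],[1,0.57,-0.07,0.55,0],[1,0.57,-0.07,0.55,0]]]}}

```text
time_s: 3.5
tcp_pos: [0.4436, -0.0818, 0.1514]
eef_rot: [-179.9, -0.0, -104.4]
contact_force: [0.6, 0.3, 0.6]
gripper_width: 0.0875
gripper_force: 0.0
```

Request:
{"api": "drive_tool", "payload": {"increments": [[[1,0,0,0.33,0],[1,0,0,0.67,0],[1,0,0,1,0],[1,0,0,1,0]]]}}

```text
time_s: 4.0
tcp_pos: [0.4421, -0.0821, 0.0295]
eef_rot: [179.8, -0.1, -104.4]
contact_force: [-0.5, -0.1, 0.1]
gripper_width: 0.0877
gripper_force: 0.0
```

Request:
{"api": "drive_tool", "payload": {"increments": [[[-0.6,0,0,0,0],[-0.6,0,0,0,0],[-0.6,0,0,0,0],[-0.6,0,0,0,0],[-0.6,0,0,0,0]]]}}

```text
time_s: 4.62
tcp_pos: [0.4427, -0.083, 0.0306]
eef_rot: [-180.0, 0.0, -104.5]
contact_force: [-1.3, 1.5, 6.5]
gripper_width: 0.0496
gripper_force: 25.0
```

Request:
{"api": "drive_tool", "payload": {"increments": [[[-0.6,0,0,-0.2,0],[-0.6,0,0,-0.5,0],[-0.6,0.05,-0.25,-0.6,0],[-0.6,0.1,-0.5,-0.6,0],[-0.6,0.1,-0.7,-0.6,0]]]}}

```text
time_s: 5.25
tcp_pos: [0.5214, -0.1162, 0.1021]
eef_rot: [180.0, 0.0, -104.5]
contact_force: [0.3, 1.0, -1.2]
gripper_width: 0.0496
gripper_force: 25.0
```

```bash
python3 - <<'E'
from h import *
print(r.get_state()["gripper_width"]);delta((.5942,-.1481,.0415),-104.5)
E
```

```text
0.04960348838557926
t 5.25 tool shift scaled [ 0.105 -0.654  0.505] yaw -104.52 ('turn', np.float64(-0.0001))
```

Request:
{"api": "drive_tool", "payload": {"increments": [[[-0.6,0.05,-0.3,0,0],[-0.6,0.105,-0.654,0,0],[-0.6,0.105,-0.654,0.15,0],[-0.6,0.105,-0.654,0.35,0],[-0.6,0.105,-0.654,0.44,0]]]}}

```text
time_s: 5.88
tcp_pos: [0.5923, -0.1475, 0.0474]
eef_rot: [179.8, -0.0, -104.5]
contact_force: [-0.0, 0.0, -0.4]
gripper_width: 0.0499
gripper_force: 25.0
```

Request:
{"api": "drive_tool", "payload": {"increments": [[[-0.6,0,0,0.05,0],[-0.6,0,0,0.07,0],[-0.6,0,0,0.07,0],[-0.6,0,0,0.07,0]]]}}

```text
time_s: 6.38
tcp_pos: [0.5939, -0.1474, 0.0415]
eef_rot: [-179.9, 0.0, -104.5]
contact_force: [-0.3, -0.3, -1.5]
gripper_width: 0.0497
gripper_force: 25.0
```

Request:
{"api": "drive_tool", "payload": {"increments": [[[-0.6,0,0,0.012,0],[-0.6,0,0,0.012,0],[0.5,0,0,0.012,0],[0.9,0,0,0.012,0],[0.9,0,0,0.012,0]]]}}

```text
time_s: 7.0
tcp_pos: [0.5935, -0.1474, 0.0393]
eef_rot: [180.0, -0.0, -104.5]
contact_force: [0.2, 0.6, -0.1]
gripper_width: 0.0738
gripper_force: 0.0
```

Request:
{"api": "drive_tool", "payload": {"increments": [[[0.9,0,0,0,0],[0.9,0,0,-0.3,0],[0.9,0,0,-0.7,0],[0.9,0,0,-1,0],[0.9,0,0,-1,0]]]}}

```text
time_s: 7.62
tcp_pos: [0.5955, -0.1475, 0.163]
eef_rot: [-179.6, 0.1, -104.5]
contact_force: [-0.1, -0.5, -1.3]
gripper_width: 0.0833
gripper_force: 0.0
```

```bash
python3 - <<'E'
from h import *
delta((.4422,.0755,.18),-104.5)
E
```

```text
t 7.62 tool shift scaled [-1.481  1.701 -0.142] yaw -104.46 ('turn', np.float64(0.0001))
```

Request:
{"api": "drive_tool", "payload": {"increments": [[[1,-0.74,0.85,-0.14,0],[1,-0.74,0.85,-0.14,0],[1,-0.74,0.85,-0.14,0],[1,-0.74,0.85,-0.14,0]]]}}

```text
time_s: 8.12
tcp_pos: [0.5168, -0.0353, 0.1762]
eef_rot: [-180.0, 0.0, -104.4]
contact_force: [-0.4, 0.6, 0.2]
gripper_width: 0.0876
gripper_force: 0.0
```

Request:
{"api": "drive_tool", "payload": {"increments": [[[1,-0.74,0.85,0,0],[1,-0.74,0.85,0,0],[1,-0.74,0.85,0,0],[1,-0.74,0.85,0,0]]]}}

```text
time_s: 8.62
tcp_pos: [0.4409, 0.0756, 0.176]
eef_rot: [180.0, -0.0, -104.4]
contact_force: [0.6, -0.1, -0.1]
gripper_width: 0.0878
gripper_force: 0.0
```

```bash
python3 - <<'E'
from h import *
delta((.4422,.0755,.045),-104.5)
im=capture("top");cv2.imwrite("pics/top2.png",im[:,:,::-1]);im=im.astype(int)
c,st=blob(im.max(2)<45,(397,198));print(c,st,ray("top",c,.07))
E
```

```text
t 8.62 tool shift scaled [-0.002 -0.011  1.092] yaw -104.42 ('turn', np.float64(0.0002))
[397.3592233  199.05242718] [385 186  26  26 515] [ 0.59251342 -0.14640354  0.07      ]
```

Request:
{"api": "drive_tool", "payload": {"increments": [[[1,0,-0.01,0.3,0],[1,0,-0.01,0.7,0],[1,0,-0.01,1,0],[1,0,-0.01,1,0]]]}}

```text
time_s: 9.18
tcp_pos: [0.4405, 0.0729, 0.0538]
eef_rot: [179.7, -0.3, -104.6]
contact_force: [0.8, 0.1, -0.0]
gripper_width: 0.0878
gripper_force: 0.0
```

Request:
{"api": "drive_tool", "payload": {"increments": [[[1,0,0,0.09,0],[-0.7,0,0,0.09,0],[-0.7,0,0,0.09,0],[-0.7,0,0,0.09,0],[-0.7,0,0,0.09,0]]]}}

```text
time_s: 9.8
tcp_pos: [0.4418, 0.0755, 0.0459]
eef_rot: [-180.0, 0.0, -104.5]
contact_force: [0.1, 1.1, -0.4]
gripper_width: 0.0534
gripper_force: 0.0
```

Request:
{"api": "drive_tool", "payload": {"increments": [[[-0.7,0,0,0,0],[-0.7,0,0,0,0],[-0.7,0,0,0,0]]]}}

```text
time_s: 10.18
tcp_pos: [0.4417, 0.0754, 0.0455]
eef_rot: [-180.0, 0.0, -104.5]
contact_force: [0.1, 0.4, 1.7]
gripper_width: 0.0392
gripper_force: 25.0
```

```bash
python3 - <<'E'
from h import *
s=r.get_state();print(s["gripper_width"],s["gripper_force"],s["tcp_pos"]);delta((.6228,-.0599,s["tcp_pos"][2]+.0105),-104.5)
E
```

```text
0.03924549180359159 24.968423545360565 [0.44165937 0.07535663 0.04550813]
t 10.18 tool shift scaled [ 0.714 -1.743 -0.088] yaw -104.48 ('turn', np.float64(0.0001))
```

Lift to z≈.12, traverse, then lower.

Request:
{"api": "drive_tool", "payload": {"increments": [[[-0.7,0,0,-0.25,0],[-0.7,0,0,-0.6,0],[-0.7,0.1,-0.25,-0.7,0],[-0.7,0.2,-0.55,-0.7,0],[-0.7,0.35,-0.8,-0.7,0]]]}}

```text
time_s: 10.8
tcp_pos: [0.5251, 0.0102, 0.1296]
eef_rot: [-180.0, 0.0, -104.5]
contact_force: [-0.9, -0.1, -0.6]
gripper_width: 0.0397
gripper_force: 25.0
```

Request:
{"api": "drive_tool", "payload": {"increments": [[[-0.7,0.15,-0.35,0,0],[-0.7,0.3,-0.7,0,0],[-0.7,0.364,-0.943,0,0],[-0.7,0.364,-0.943,0.1,0],[-0.7,0.364,-0.943,0.3,0]]]}}

```text
time_s: 11.42
tcp_pos: [0.6226, -0.06, 0.0928]
eef_rot: [-180.0, 0.0, -104.5]
contact_force: [-0.4, 0.2, -0.7]
gripper_width: 0.0393
gripper_force: 25.0
```

```bash
python3 - <<'E'
from h import *
delta((.6228,-.0599,.056),-104.5)
E
```

```text
t 11.43 tool shift scaled [-0.001 -0.002  0.307] yaw -104.52 ('turn', np.float64(-0.0001))
```

Request:
{"api": "drive_tool", "payload": {"increments": [[[-0.7,0,0,0.15,0],[-0.7,0,0,0.25,0],[-0.7,0,0,0.3,0],[-0.7,0,0,0.31,0],[-0.7,0,0,0.31,0]]]}}

```text
time_s: 12.05
tcp_pos: [0.6231, -0.0599, 0.0568]
eef_rot: [-180.0, 0.0, -104.5]
contact_force: [-0.7, 0.0, -0.7]
gripper_width: 0.0394
gripper_force: 25.0
```

Request:
{"api": "drive_tool", "payload": {"increments": [[[-0.7,0,0,0.002,0],[0.2,0,0,0.002,0],[0.6,0,0,0.002,0],[0.9,0,0,0.002,0],[0.9,0,0,0.002,0]]]}}

```text
time_s: 12.68
tcp_pos: [0.6227, -0.06, 0.056]
eef_rot: [-180.0, 0.0, -104.5]
contact_force: [1.0, 0.2, 0.5]
gripper_width: 0.074
gripper_force: 0.0
```

Request:
{"api": "drive_tool", "payload": {"increments": [[[0.9,0,0,0,0],[0.9,0,0,-0.3,0],[0.9,0,0,-0.7,0],[0.9,0,0,-1,0],[0.9,0,0,-1,0]]]}}

```text
time_s: 13.3
tcp_pos: [0.6246, -0.0599, 0.1797]
eef_rot: [-179.7, 0.1, -104.5]
contact_force: [-0.1, 0.6, -0.2]
gripper_width: 0.0831
gripper_force: 0.0
```

```bash
python3 - <<'E'
from h import *
delta((.4179,.2647,.18),-104.5)
E
```

```text
t 13.3 tool shift scaled [-2.189  2.343 -0.003] yaw -104.46 ('turn', np.float64(0.0001))
```

Request:
{"api": "drive_tool", "payload": {"increments": [[[1,-0.73,0.78,0,0],[1,-0.73,0.78,0,0],[1,-0.73,0.78,0,0],[1,-0.73,0.78,0,0]]]}}

```text
time_s: 13.8
tcp_pos: [0.5538, 0.0486, 0.1757]
eef_rot: [180.0, -0.0, -104.4]
contact_force: [0.7, 0.1, 0.1]
gripper_width: 0.0873
gripper_force: 0.0
```

Request:
{"api": "drive_tool", "payload": {"increments": [[[1,-0.73,0.78,0,0],[1,-0.73,0.78,0,0],[1,-0.73,0.78,0,0],[1,-0.73,0.78,0,0]]]}}

```text
time_s: 14.3
tcp_pos: [0.4857, 0.1561, 0.1758]
eef_rot: [180.0, -0.0, -104.5]
contact_force: [-0.2, -0.7, -0.5]
gripper_width: 0.0877
gripper_force: 0.0
```

Request:
{"api": "drive_tool", "payload": {"increments": [[[1,-0.73,0.78,0,0],[1,-0.73,0.78,0,0],[1,-0.73,0.78,0,0],[1,-0.73,0.78,0,0]]]}}

```text
time_s: 14.8
tcp_pos: [0.4172, 0.2639, 0.1757]
eef_rot: [180.0, -0.0, -104.5]
contact_force: [-0.5, 0.2, 1.0]
gripper_width: 0.0878
gripper_force: 0.0
```

```bash
python3 - <<'E'
from h import *
delta((.4179,.2647,.065),-104.5)
im=capture("top");cv2.imwrite("pics/top3.png",im[:,:,::-1][130:330,120:440])
im=im.astype(int)
c,st=blob(im.max(2)<45,(350,182));print(c,st,ray("top",c,.092))
E
```

```text
t 14.8 tool shift scaled [-0.007 -0.004  0.922] yaw -104.53 ('turn', np.float64(-0.0001))
[350.01445087 179.73988439] [340 170  21  21 346] [ 0.62188214 -0.05822962  0.092     ]
```

View pics/top3.png

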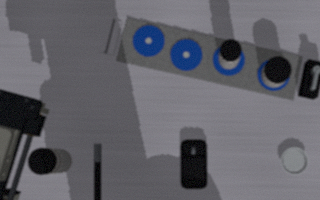

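Crop: a stands at (275,70) on seat4 and b at (229,52) on seat3, both upright. The gripper is above c at (42,160). Now c.

Request:
{"api": "drive_tool", "payload": {"increments": [[[1,0,0,0.3,0],[1,0,0,0.65,0],[1,0,0,0.92,0],[1,0,0,0.92,0],[1,0,0,0.92,0]]]}}

```text
time_s: 15.48
tcp_pos: [0.4177, 0.2644, 0.0666]
eef_rot: [-180.0, 0.0, -104.6]
contact_force: [0.3, -0.3, 0.6]
gripper_width: 0.0875
gripper_force: 0.0
```

Request:
{"api": "drive_tool", "payload": {"increments": [[[-0.6,0,0,0,0],[-0.6,0,0,0,0],[-0.6,0,0,0,0],[-0.6,0,0,0,0],[-0.6,0,0,0,0]]]}}

```text
time_s: 16.1
tcp_pos: [0.4165, 0.2648, 0.0657]
eef_rot: [-180.0, 0.0, -104.5]
contact_force: [-1.4, -0.6, 0.9]
gripper_width: 0.0476
gripper_force: 25.0
```

```bash
python3 - <<'E'
from h import *
s=r.get_state();print(s["gripper_width"],s["gripper_force"],s["tcp_pos"]);delta((.6311,.0244,s["tcp_pos"][2]+.0105),-104.5)
E
```

```text
0.047634297146617134 24.95604693889618 [0.41654129 0.26481923 0.06569098]
t 16.1 tool shift scaled [ 1.493 -2.232 -0.087] yaw -104.47 ('turn', np.float64(0.0001))
```

Request:
{"api": "drive_tool", "payload": {"increments": [[[-0.6,0,0,-0.25,0],[-0.6,0,0,-0.6,0],[-0.6,0.15,-0.2,-0.6,0],[-0.6,0.3,-0.45,-0.6,0],[-0.6,0.45,-0.7,-0.6,0]]]}}

```text
time_s: 16.73
tcp_pos: [0.4846, 0.1907, 0.1375]
eef_rot: [180.0, -0.0, -104.5]
contact_force: [0.2, 1.5, -1.8]
gripper_width: 0.0475
gripper_force: 25.0
```

Request:
{"api": "drive_tool", "payload": {"increments": [[[-0.6,0.17,-0.25,0,0],[-0.6,0.34,-0.5,0,0],[-0.6,0.5,-0.75,0,0],[-0.6,0.6,-0.9,0,0],[-0.6,0.6,-0.9,0,0]]]}}

```text
time_s: 17.35
tcp_pos: [0.5711, 0.0935, 0.1367]
eef_rot: [179.9, -0.1, -104.6]
contact_force: [-0.3, 0.3, -0.7]
gripper_width: 0.0476
gripper_force: 25.0
```

```bash
python3 - <<'E'
from h import *
delta((.6311,.0244,.0765),-104.5)
E
```

```text
t 17.35 tool shift scaled [ 0.431 -0.629  0.502] yaw -104.61 ('turn', np.float64(-0.0003))
```

Request:
{"api": "drive_tool", "payload": {"increments": [[[-0.6,0.2,-0.3,0,0],[-0.6,0.43,-0.63,0,0],[-0.6,0.43,-0.63,0.1,0],[-0.6,0.43,-0.63,0.3,0],[-0.6,0.43,-0.63,0.42,0]]]}}

```text
time_s: 17.98
tcp_pos: [0.6297, 0.0264, 0.0855]
eef_rot: [179.9, -0.0, -104.5]
contact_force: [-0.4, 0.1, -1.4]
gripper_width: 0.0478
gripper_force: 25.0
```

Request:
{"api": "drive_tool", "payload": {"increments": [[[-0.6,0,0,0.05,0],[-0.6,0,0,0.08,0],[-0.6,0,0,0.08,0],[-0.6,0,0,0.08,0]]]}}

```text
time_s: 18.48
tcp_pos: [0.6316, 0.026, 0.0782]
eef_rot: [-179.9, 0.0, -104.5]
contact_force: [1.4, 0.6, -2.0]
gripper_width: 0.0475
gripper_force: 25.0
```

```bash
python3 - <<'E'
from h import *
delta((.6311,.0244,.076),-104.5)
E
```

```text
t 18.48 tool shift scaled [0.014 0.    0.019] yaw -104.47 ('turn', np.float64(0.0001))
```

Request:
{"api": "drive_tool", "payload": {"increments": [[[-0.6,0.012,0,0.005,0],[-0.6,0.012,0,0.019,0],[-0.6,0.012,0,0.019,0],[0.3,0.012,0,0.019,0],[0.7,0.012,0,0.019,0]]]}}

```text
time_s: 19.1
tcp_pos: [0.6309, 0.0244, 0.0753]
eef_rot: [-180.0, 0.0, -104.5]
contact_force: [0.1, -0.8, -0.5]
gripper_width: 0.0618
gripper_force: 0.0
```

Request:
{"api": "drive_tool", "payload": {"increments": [[[0.9,0,0,0,0],[0.9,0,0,0,0],[0.9,0,0,-0.3,0],[0.9,0,0,-0.7,0],[0.9,0,0,-1,0]]]}}

```text
time_s: 19.73
tcp_pos: [0.6312, 0.0244, 0.1974]
eef_rot: [-179.9, 0.0, -104.5]
contact_force: [1.1, 0.8, 0.7]
gripper_width: 0.0834
gripper_force: 0.0
```

```bash
python3 - <<'E'
from h import *
delta((.4141,-.2922,.215),-135)
E
```

```text
t 19.73 tool shift scaled [ 3.007  1.092 -0.146] yaw -104.48 ('turn', np.float64(0.0848))
```

Request:
{"api": "drive_tool", "payload": {"increments": [[[0.7,1,0.36,-0.14,0],[0.7,1,0.36,-0.14,0],[0.7,1,0.36,-0.14,0],[0.7,1,0.36,-0.14,0]]]}}

```text
time_s: 20.23
tcp_pos: [0.5591, -0.0812, 0.2125]
eef_rot: [-179.9, 0.0, -104.5]
contact_force: [-0.1, -0.5, 0.4]
gripper_width: 0.0744
gripper_force: 0.0
```

Request:
{"api": "drive_tool", "payload": {"increments": [[[0.7,1,0.36,0,0],[0.7,1,0.36,0,0],[0.7,1,0.36,0,0],[0.7,1,0.36,0,0]]]}}

```text
time_s: 20.72
tcp_pos: [0.4879, -0.186, 0.2119]
eef_rot: [180.0, 0.0, -104.5]
contact_force: [0.8, 0.2, -0.1]
gripper_width: 0.0742
gripper_force: 0.0
```

Request:
{"api": "drive_tool", "payload": {"increments": [[[0.7,0.4,0.15,0,0.085],[0.7,0.4,0.15,0,0.085],[0.7,0.4,0.15,0,0.085],[0.7,0.4,0.15,0,0.085]]]}}

```text
time_s: 21.22
tcp_pos: [0.4588, -0.2273, 0.2118]
eef_rot: [180.0, -0.0, -134.9]
contact_force: [0.2, 0.2, 0.5]
gripper_width: 0.0741
gripper_force: 0.0
```

```bash
python3 - <<'E'
from h import *
m=camera_model("wrist");im=capture("wrist");cv2.imwrite("pics/w2.png",im[:,:,::-1])
p=cv2.projectPoints(np.array([[.4141,-.2922,.126]]),np.array(m["rvec"]),np.array(m["tvec"]),np.array(m["camera_matrix"]),None)[0][0,0];print(p)
c,st=blob(im.max(2)<55,p);print(c,st,ray("wrist",c,.126,m))
delta((.4141,-.2922,.085),-135)
im=capture("top").astype(int)
c,st=blob(im.max(2)<45,(303,165));print(c,st,ray("top",c,.114))
E
```

```text
[296.75505125 137.54837561]
[291.33853428 134.94468085] [ 265  104   57   60 2115] [ 0.41555425 -0.29615597  0.126     ]
t 21.27 tool shift scaled [ 0.645 -0.117  1.057] yaw -134.79 ('turn', np.float64(0.0006))
[310.81992337 139.48275862] [263 134  96  13 261] [0.68777809 0.01269392 0.114     ]
```

View pics/w2.png

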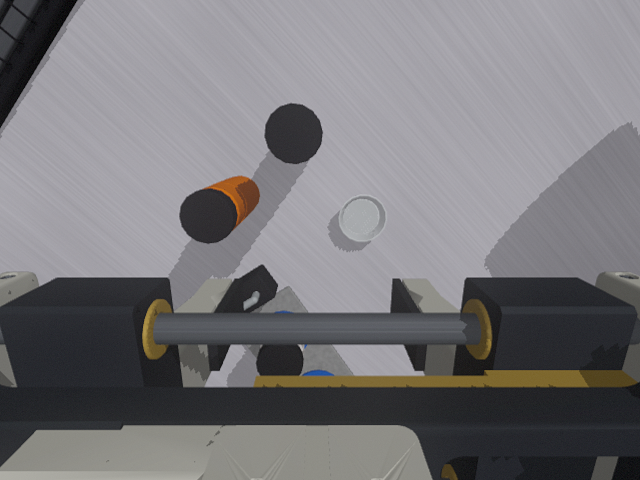

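The wrist view shows d's cap at (293,134), the orange one well clear at (208,216). The wrist estimate is (.415,−.295), a few mm from the top view's, so I'll use that one.

Request:
{"api": "drive_tool", "payload": {"increments": [[[0.7,0.656,-0.139,0,0],[0.7,0.656,-0.139,0,0],[0.7,0.656,-0.139,0,0]]]}}

```text
time_s: 21.7
tcp_pos: [0.4135, -0.2962, 0.212]
eef_rot: [180.0, 0.0, -135.1]
contact_force: [-0.1, 0.6, -0.0]
gripper_width: 0.0745
gripper_force: 0.0
```

Request:
{"api": "drive_tool", "payload": {"increments": [[[0.7,0,0,0.3,0],[0.7,0,0,0.65,0],[0.7,0,0,1,0],[0.7,0,0,1,0],[0.7,0,0,1,0]]]}}

```text
time_s: 22.32
tcp_pos: [0.4151, -0.2958, 0.0935]
eef_rot: [-179.9, 0.0, -135.0]
contact_force: [0.7, -0.6, 0.1]
gripper_width: 0.0746
gripper_force: 0.0
```

Request:
{"api": "drive_tool", "payload": {"increments": [[[-0.7,0,0,0.04,0],[-0.7,0,0,0.04,0],[-0.7,0,0,0.04,0],[-0.7,0,0,0.04,0],[-0.7,0,0,0.04,0]]]}}

```text
time_s: 22.95
tcp_pos: [0.414, -0.2959, 0.0877]
eef_rot: [-180.0, 0.0, -135.1]
contact_force: [-0.4, -0.1, 3.5]
gripper_width: 0.0416
gripper_force: 25.0
```

```bash
python3 - <<'E'
from h import *
s=r.get_state();print(s["gripper_width"],s["gripper_force"],s["tcp_pos"]);delta((.6585,.0995,.15),-104.5)
im=capture("top");cv2.imwrite("pics/top4.png",cv2.resize(im[120:330,220:540][:,:,::-1],(640,420)))
E
```

```text
0.041631637168147065 24.999070465564728 [ 0.41395112 -0.29588084  0.08767167]
t 22.95 tool shift scaled [-3.77   0.894 -0.519] yaw -135.08 ('turn', np.float64(-0.0849))
```

View pics/top4.png

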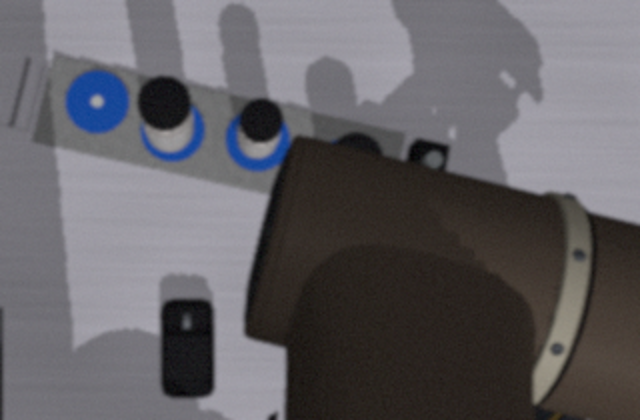

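Request:
{"api": "drive_tool", "payload": {"increments": [[[-0.7,0,0,-0.2,0],[-0.7,0,0,-0.5,0],[-0.7,0,0,-0.8,0],[-0.7,0,0,-1,0],[-0.7,0,0,-1,0]]]}}

```text
time_s: 23.62
tcp_pos: [0.4146, -0.296, 0.2087]
eef_rot: [-179.8, 0.1, -135.1]
contact_force: [0.2, 0.6, -1.9]
gripper_width: 0.0416
gripper_force: 25.0
```

Request:
{"api": "drive_tool", "payload": {"increments": [[[-0.7,-0.1,0,-0.25,-0.02],[-0.7,-0.3,0.1,-0.25,-0.04],[-0.7,-0.55,0.18,-0.25,-0.06],[-0.7,-0.8,0.24,-0.25,-0.085],[-0.7,-0.9,0.24,-0.25,-0.085]]]}}

```text
time_s: 24.25
tcp_pos: [0.4698, -0.1977, 0.2358]
eef_rot: [179.9, 0.0, -104.4]
contact_force: [0.4, -1.1, -1.8]
gripper_width: 0.0414
gripper_force: 25.0
```

```bash
python3 - <<'E'
from h import *
delta((.6585,.0995,.24),-104.5)
E
```

```text
t 24.25 tool shift scaled [-2.79  -0.907 -0.035] yaw -104.4 ('turn', np.float64(0.0003))
```

Request:
{"api": "drive_tool", "payload": {"increments": [[[-0.7,-0.25,-0.08,-0.03,0],[-0.7,-0.5,-0.16,-0.03,0],[-0.7,-0.75,-0.24,-0.03,0],[-0.7,-0.93,-0.3,-0.03,0],[-0.7,-0.93,-0.3,-0.03,0]]]}}

```text
time_s: 24.88
tcp_pos: [0.5331, -0.0992, 0.2399]
eef_rot: [179.9, -0.0, -104.5]
contact_force: [0.1, -1.0, -1.0]
gripper_width: 0.0417
gripper_force: 25.0
```

Request:
{"api": "drive_tool", "payload": {"increments": [[[-0.7,-0.25,-0.08,0,0],[-0.7,-0.5,-0.16,0,0],[-0.7,-0.75,-0.24,0,0],[-0.7,-0.93,-0.3,0,0],[-0.7,-0.93,-0.3,0,0]]]}}

```text
time_s: 25.5
tcp_pos: [0.5958, -0.0004, 0.2402]
eef_rot: [179.9, -0.0, -104.5]
contact_force: [-0.7, -0.1, -2.1]
gripper_width: 0.0413
gripper_force: 25.0
```

Request:
{"api": "drive_tool", "payload": {"increments": [[[-0.7,-0.25,-0.08,0,0],[-0.7,-0.5,-0.16,0,0],[-0.7,-0.75,-0.24,0,0],[-0.7,-0.93,-0.3,0,0],[-0.7,-0.93,-0.3,0,0]]]}}

```text
time_s: 26.12
tcp_pos: [0.6585, 0.0987, 0.2402]
eef_rot: [180.0, -0.0, -104.5]
contact_force: [-0.0, 0.4, -2.6]
gripper_width: 0.0416
gripper_force: 25.0
```

```bash
python3 - <<'E'
from h import *
delta((.6585,.0995,.098),-104.5)
E
```

```text
t 26.12 tool shift scaled [-0.006  0.002  1.185] yaw -104.45 ('turn', np.float64(0.0001))
```

Request:
{"api": "drive_tool", "payload": {"increments": [[[-0.7,-0.006,0,0.25,0],[-0.7,-0.006,0,0.55,0],[-0.7,-0.006,0,0.8,0],[-0.7,-0.006,0,1,0],[-0.7,-0.006,0,1,0]]]}}

```text
time_s: 26.75
tcp_pos: [0.6567, 0.0974, 0.1191]
eef_rot: [179.8, -0.1, -104.5]
contact_force: [0.2, -0.4, -0.4]
gripper_width: 0.0415
gripper_force: 25.0
```

Request:
{"api": "drive_tool", "payload": {"increments": [[[-0.7,0,0,0.08,0],[-0.7,0,0,0.14,0],[-0.7,0,0,0.17,0],[-0.7,0,0,0.17,0],[-0.7,0,0,0.17,0]]]}}

```text
time_s: 27.38
tcp_pos: [0.6586, 0.0989, 0.1008]
eef_rot: [-180.0, 0.0, -104.5]
contact_force: [0.3, 0.4, -0.7]
gripper_width: 0.0414
gripper_force: 25.0
```

```bash
python3 - <<'E'
from h import *
delta((.6585,.0995,.097),-104.5)
E
```

```text
t 27.38 tool shift scaled [-0.005  0.002  0.032] yaw -104.48 ('turn', np.float64(0.0001))
```

Request:
{"api": "drive_tool", "payload": {"increments": [[[-0.7,-0.005,0,0.012,0],[-0.7,-0.005,0,0.022,0],[-0.7,-0.005,0,0.028,0],[-0.7,-0.005,0,0.028,0]]]}}

```text
time_s: 27.88
tcp_pos: [0.6587, 0.0994, 0.0977]
eef_rot: [-180.0, 0.0, -104.5]
contact_force: [-1.6, -0.2, 3.7]
gripper_width: 0.0415
gripper_force: 25.0
```

Contact (+3.7 N). Releasing, then retreating up and clear.

Request:
{"api": "drive_tool", "payload": {"increments": [[[-0.3,0,0,0,0],[0.3,0,0,0,0],[0.9,0,0,0,0],[0.9,0,0,0,0],[0.9,0,0,0,0]]]}}

```text
time_s: 28.5
tcp_pos: [0.6585, 0.0993, 0.0969]
eef_rot: [180.0, -0.0, -104.5]
contact_force: [-0.6, 0.1, 0.4]
gripper_width: 0.0761
gripper_force: 0.0
```

Request:
{"api": "drive_tool", "payload": {"increments": [[[0.9,0,0,0,0],[0.9,0,0,-0.2,0],[0.9,0,0,-0.5,0],[0.9,0,0,-0.8,0],[0.9,0,0,-1,0]]]}}

```text
time_s: 29.12
tcp_pos: [0.659, 0.0995, 0.2193]
eef_rot: [-179.9, 0.1, -104.5]
contact_force: [0.2, -0.2, -0.9]
gripper_width: 0.0827
gripper_force: 0.0
```

Request:
{"api": "drive_tool", "payload": {"increments": [[[0.9,-0.5,1,-0.1,0],[0.9,-0.5,1,-0.1,0],[0.9,-0.5,1,-0.1,0],[0.9,-0.5,1,-0.1,0]]]}}

```text
time_s: 29.62
tcp_pos: [0.5572, 0.1881, 0.2297]
eef_rot: [-180.0, 0.0, -104.4]
contact_force: [-0.2, -0.6, -0.3]
gripper_width: 0.0831
gripper_force: 0.0
```

Request:
{"api": "drive_tool", "payload": {"increments": [[[0.9,-1,0.8,0,0],[0.9,-1,0.8,0,0],[0.9,-1,0.8,0,0],[0.9,-1,0.8,0,0]]]}}

```text
time_s: 30.12
tcp_pos: [0.4947, 0.3287, 0.2284]
eef_rot: [180.0, -0.1, -104.4]
contact_force: [0.0, -0.8, 0.6]
gripper_width: 0.0833
gripper_force: 0.0
```

```bash
python3 - <<'E'
from h import *
im=capture("top");cv2.imwrite("pics/top5.png",cv2.resize(im[120:270,220:460][:,:,::-1],(800,500),interpolation=cv2.INTER_CUBIC))
sd=capture("side");cv2.imwrite("pics/side5.png",cv2.resize(sd[60:310,150:400][:,:,::-1],(600,600),interpolation=cv2.INTER_CUBIC))
# expected cap centres if bottles are centred on the discs
for n in("top","side"):
    m=camera_model(n);o=np.array([220,120]) if n=="top" else np.array([150,60]);k=800/240 if n=="top" else 2.4
    P=np.array([(.5942,-.1481,.07),(.6228,-.0599,.092),(.6311,.0244,.114),(.6584,.0997,.136)])
    q=cv2.projectPoints(P,np.array(m["rvec"]),np.array(m["tvec"]),np.array(m["camera_matrix"]),None)[0][:,0];print(n,q.round(1).tolist(),((q-o)*k).round().tolist())
    if n=="top":
        d=im.max(2)<45
        for x,h in zip(q,(.07,.092,.114,.136)):
            c,st=blob(d,x);print(c.round(1),st[2:],ray("top",c,h).round(4))
E
```

```text
top [[398.3, 198.2], [351.0, 179.3], [303.5, 170.9], [259.2, 151.3]] [[594.0, 261.0], [437.0, 198.0], [278.0, 170.0], [131.0, 104.0]]
[397.3 199. ] [ 27  27 548] [ 0.5926 -0.1462  0.07  ]
[349.9 179.6] [ 21  21 354] [ 0.6221 -0.0581  0.092 ]
[301.6 171. ] [ 26  27 544] [0.6309 0.0276 0.114 ]
[259.3 152.6] [ 24  24 434] [0.6561 0.0994 0.136 ]
side [[322.3, 180.3], [285.9, 184.7], [255.2, 191.4], [212.9, 194.3]] [[414.0, 289.0], [326.0, 299.0], [252.0, 315.0], [151.0, 322.0]]
```

View pics/top5.png

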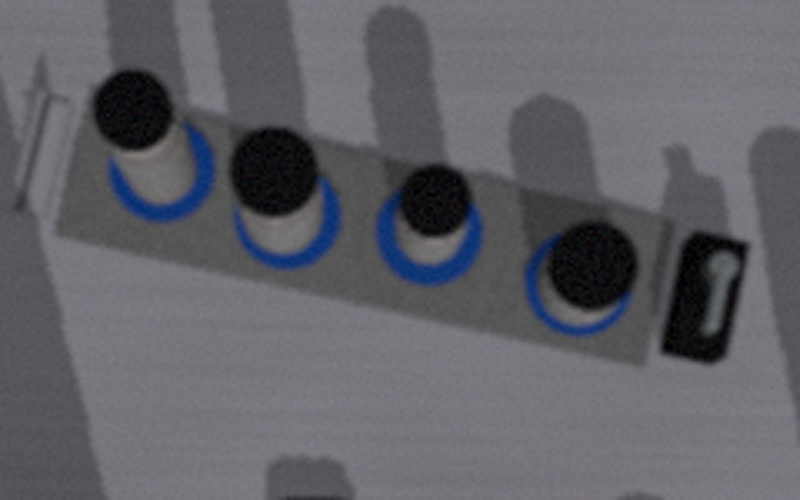

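View pics/side5.png

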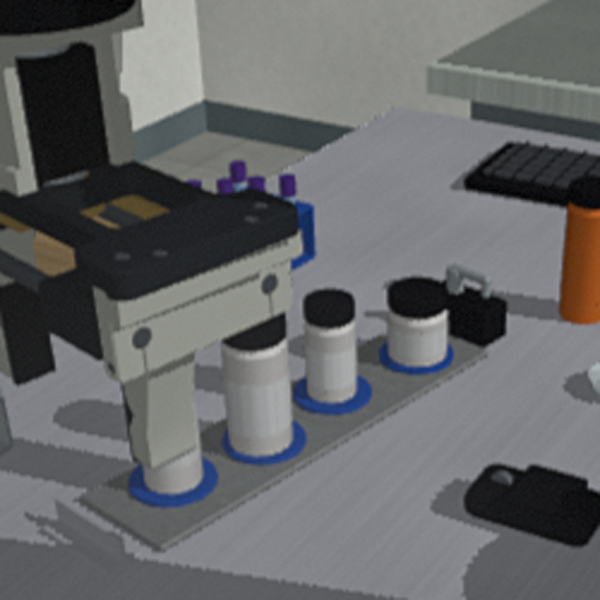

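Top view: the four bottles stand upright on their discs. The tallest is at the bracket end, cap at (133,110), and the shortest is next to the intake, cap at (592,266). Offsets from centre are about 2–3 mm, close to the calibration accuracy. In the side view all are upright, and the gripper is well clear in front of d. Handing in.

```bash
python3 -c "
from plant import job
print(job.close_job())"
```

```text
the job is handed in; nothing more can be done
None
```

The job is handed in: all four bottles stand upright on the discs, shortest at the intake block and rising to the tallest at the far end, each within about 2–3 mm of centre by the top camera (bottle_c, the furthest off, left about 3 mm along the row).

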